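Hold the menu clip open over the new menu

TASK

Pinch the red grips of the spring clip to open it, lift it clear of the old black menu, and carry it to the new white menu, so that I can slip in today's specials card. Hold it there squeezed wide open and square over the middle of the new menu's top edge, the tips of its jaws a good centimetre or two below the edge, one on each side, with the clip touching the menu nowhere. Finish like that, still squeezing and holding the clip; leave both menus standing where they are, disturb nothing else on the table, and do not drop the clip.

Things in the scene. Friction and masses are not known exactly. Their poses are not given: they have to be found in the camera images.
- menu_new: The new menu, loose, about half a kilo: a white board 4 mm thick, 110 mm wide and with a terracotta patch in the middle of its top, standing upright in a pale wooden block 70 x 120 x 25 mm. Its top edge is 160 mm above the table. Origin: centre of the block's underside; z up, x square to the board's faces, y along the board.
- menu_new_top (a point): Middle of the new menu's top edge, 160 mm above its origin.
- menu_old: The old menu, loose, about half a kilo: the same shape and size and the same origin and axes, but with a black board in a dark wooden block. The clip starts clamped on its top edge, up to 30 mm either side of the middle.
- menu_old_top (a point): Middle of the old menu's top edge, 160 mm above its origin.
- clip: Brass spring clip with two red grip bars, 60 g: two halves on a pivot, jaws down, grips up. Origin on the pivot, at first 15 mm above the old menu's edge. Axes of its -x half: x square to the card between the jaws, y along the pivot and the card's edge, z up. Jaw plates 40 mm wide (y), 3 mm thick, reach 10 to 40 mm below the pivot. Squeezed, each half swings by half the opening: this frame leans up to 0.3 rad about y.
- clip_jaw (a joint): Opening angle between the clip's halves, rad: 0 with parallel jaws on a 4 mm board (as it starts), -0.09 shut on nothing, 0.6 fully squeezed, at its stop: the jaw tips are then 27 mm apart and 38 mm below the pivot. Eased off, it springs shut.
- clip_grip_a (a point): Middle of the red grip bar on the clip's -x side; bar 10 mm thick, 30 mm long along y. At first 42 mm above the pivot and 20 mm to its side, the two bars 50 mm over their outsides. Pinch both along x from above: fully squeezed they are 23 mm over their outsides and 47 mm above the pivot. The pinch takes about 5 N to begin opening, 11 N for fully open; 20 to 25 N holds it firmly at its stop.
- clip_grip_b (a point): The same on the +x side grip bar.
- clip_tip_a (a point): Inner lower edge of the jaw on the clip's -x side, middle of its width, 40 mm below the pivot when the jaws are parallel.
- clip_tip_b (a point): The same on the +x side jaw.
- teapot: White teapot, 155 mm high, 130 mm across without spout and handle, beyond the menus; leave alone. Origin: centre of its underside.
- saucer: Blue saucer, 136 mm across, 12 mm high, left of the menus; leave alone. Origin: centre of its underside.
- cup: White cup on the saucer, 84 mm across, 62 mm high; leave alone. Origin: centre of its underside.
- spoon: Teaspoon with a wooden handle, 140 mm long, lying near the saucer; leave alone. Origin: on its underside, inside its length.
- jug: Small steel milk jug, 60 mm across, 75 mm high; leave alone. Origin: centre of its underside.
- sugar: Amber sugar jar with a wooden lid, 72 mm across, 100 mm high; leave alone. Origin: centre of its underside.
- tealight: Green glass tealight holder, 60 mm across, 40 mm high, standing between the menus; leave alone. Origin: centre of its underside.
There are look-alikes about, which are no part of the job. What is meant by the clip is not pink, and is the larger of those in its own colour.

How it is judged:
By the outcome, as a careful person would: the job done as asked, in the order asked, and still so for the second after the job is handed in, while the arm keeps its last pose, push and grip.
It also fails if it takes over 40 s, if anything falls off the work surface, if the arm or the gripper's body presses on something with over 40 N, if the wrist force passes 120 N, or if a joint passes its speed limit or range.

ROBOT

A 7-joint arm with a two-finger parallel gripper is mounted at the origin on the work surface. World frame = base frame: x ahead of the robot, y to its left, z up, the work surface at z = 0. Lengths are in m, angles in rad, forces in N, time in s.
With the tool pointing down it reaches from about 0.425 to 0.95 m from the base axis. Payload 4.7 kg.
Tool frame: the origin (TCP) lies on the centre line of the jaws, within the pads' length; the fingertips stand 25 mm ahead of it and the grasp point (between the pads) lies 6 mm ahead of it; z points along the fingers, y is the direction in which the jaws open and shut (so a half turn about z gives the same grasp; the last joint's range is limited). The gripper opens to 87 mm and grips with 3 to 60 N. Pads are 19 mm wide; open, the fingers measure 117 mm over their backs; the gripper's body (75 mm by 190 mm) begins 51 mm behind the grasp point.
Start: joints at [1.136, 0.469, -0.049, 1.532, 0.024, 1.141, -0.082], TCP at [0.267, -0.62, 0.248] pointing down, gripper open.
Joint ranges: [-2.59, 2.59], [-0.33, 1.99], [-1.39, 1.29], [0.1, 2.45], [-1.04, 4.18], [0.21, 1.99], [-2.66, 2.66]. Speed limits (rad/s): [2.57, 2.57, 3.14, 3.14, 3.14, 3.14, 3.14].

INTERFACE

Orientations are given as a unit quaternion [w, x, y, z].
In Python, from workcell import r gives the robot as it stands.
- The arm moves only by the tool move_arm, never from a script. Its argument "series" is a list of rows, each an object of numbers: "claw": the finger opening in cm, from 0 to 8.7; "tx", "ty", "tz": the shift along the tool's x, y, z in cm; "wx", "wy", "wz": the turn, a rotation vector about the tool's x, y, z in degrees. In form: [{"claw": .., "tx": .., "ty": .., "tz": .., "wx": .., "wy": .., "wz": ..}, ...]. A call has 1 to 12 rows; each row is the pose to reach, as a shift and turn from the pose commanded when the call began, along the tool's axes at that moment; what a row does not reach only later rows make up. A row lasts 1/8 s, in which the tool goes at most 62.5 mm and 10.7 degrees, less where a joint would pass 70% of its speed; a pose out of reach is approached as far as the arm can. A call with a gripper value outside its range is refused whole. The fingers move at their own pace and stop on an object; the grip force is fixed at half the most. Time passes only in rows, so rows that repeat a pose let the fingers close. It gives the time, the measured TCP pose, the force and the opening at its end, in the units of the state.
- r.observe(): the state, without advancing time (a new reading comes with each control period).
- r.get_image(name): name is "side" or "top" or "wrist"; returns a dict with "frame" (384x512x3 uint8, red, green, blue), "range_z" (384x512 float32, m along the optical axis (not along the pixel's ray), 0 where there is no reading), "vertical_fov" (degrees; the focal length in pixels is half the picture's height over the tangent of half this angle, whatever the lens; pixels are square), "cx", "cy" (the principal point, pixels), "R" (3x3) and "t" (3): a world point X has camera coordinates R X + t. Camera axes: x right, y down, z forward; pixel columns grow to the right and rows downward; lengths in m; the calibration is good to about 2 mm. A picture is of the moment at which its call begins.
- r.finish_job(): hands the job in, once; it reports no verdict.
Trained networks look in a picture, given as the dict that the camera call returned (one of the last four; its "shot" number tells which), for a name from the list of things; names that differ only in an ending like _2 or _b are one class to them, and where a whole thing is asked for, a point or a joint stands for the part that bears it (a point fixed in the world has none). Each returns a list of dicts, best first, with "confidence" (0 to 1); they miss things now and then, are a little off and sometimes report something else, mostly with a low value. They report only what shows in the picture. A call takes as long as a camera call. They do not tell look-alikes from the thing itself.
- r.boxes_of(label, picture): "pixel" ([column, row] in pixels, amid what is visible of it).
- r.landmark_of(label, picture): "pixel" ([column, row] in pixels: a listed point, or the origin of a listed thing).
The state is a dict: "time_s": time; "joints": joint angles; "joint_vel": joint speeds; "joint_torque": joint torques, N m; "eef_pos": TCP position; "orientation": TCP orientation; "ft_force": force on the tool from outside, world axes, zero at the start; "moment": the same for the moment, N m; "finger_gap": finger opening in m.
Only numpy, scipy, OpenCV 4.12 (cv2) and the standard library are available. Lean on these libraries where they do the work, as an engineer would, in place of code of your own. Each camera call takes 0.05 s, during which the arm holds its last target. There are 200 camera calls.

## Working session

There is one attempt and no reset: what is moved stays moved. The work goes in short steps, Python scripts to look and compute and a tool call to move; the robot and the scene stay as the last step left them, time stands still between calls to the robot, and variables do not carry over. Pictures are saved under pics/ and viewed, about 8 in all and at most 12, crops included, and the job is handed in when it is done.

Besides the shell and the picture viewer there is one more tool, called after "Call:" as name(argument=value, ...) on one line, values as JSON. move_arm: Moves the arm, as the interface text tells. Its arguments: {"type":"object","properties":{"series":{"type":"array","items":{"type":"object","properties":{"claw":{"type":"number"},"tx":{"type":"number"},"ty":{"type":"number"},"tz":{"type":"number"},"wx":{"type":"number"},"wy":{"type":"number"},"wz":{"type":"number"}}}}},"required":["series"]}

```bash
mkdir -p pics; cat > h.py <<'E'
import numpy as np, cv2
from workcell import r
def f(p): return p["frame"].shape[0]/2/np.tan(np.radians(p["vertical_fov"])/2)
def world(p):
    z=p["range_z"].astype(float);F=f(p);v,u=np.indices(z.shape)
    c=np.stack([(u-p["cx"])/F*z,(v-p["cy"])/F*z,z],-1)
    return (c-np.array(p["t"]))@np.array(p["R"])
def proj(p,X):
    c=np.array(p["R"])@np.array(X)+np.array(p["t"]);return f(p)*c[:2]/c[2]+[p["cx"],p["cy"]]
def save(p,n,box=None,s=1):
    im=p["frame"][...,::-1]
    if box: im=im[box[1]:box[3],box[0]:box[2]]
    cv2.imwrite("pics/"+n,cv2.resize(im,None,fx=s,fy=s,interpolation=cv2.INTER_CUBIC))
E
python3 - <<'E'
from h import *
ims=[]
for n in("top","side"):
    p=r.get_image(n);ims.append(p["frame"]);W=world(p)
    print(n,"cam at",-np.array(p["R"]).T@p["t"])
    for l in("clip","clip_grip_a","menu_new_top","menu_old_top","teapot","jug","sugar","tealight","cup"):
        print(l,[(np.round(d["pixel"]).tolist(),round(d["confidence"],2),np.round(W[int(d["pixel"][1]),int(d["pixel"][0])],3).tolist()) for d in r.landmark_of(l,p)[:4]])
cv2.imwrite("pics/a.png",cv2.resize(np.vstack(ims)[...,::-1],None,fx=.78,fy=.78))
s=r.observe();print(s)
E
```

```text
top cam at [0.44374739 0.10328988 1.14047451]
clip [([232.0, 243.0], 0.76, [0.417, 0.197, 0.058]), ([207.0, 236.0], 0.67, [0.439, 0.274, 0.033]), ([206.0, 200.0], 0.51, [0.536, 0.262, 0.177]), ([148.0, 263.0], 0.29, [0.351, 0.456, 0.014])]
clip_grip_a [([234.0, 240.0], 0.63, [0.427, 0.189, 0.085]), ([205.0, 243.0], 0.59, [0.416, 0.273, 0.07]), ([206.0, 204.0], 0.49, [0.519, 0.253, 0.223]), ([203.0, 190.0], 0.44, [0.555, 0.264, 0.217])]
menu_new_top [([370.0, 197.0], 0.68, [0.574, -0.226, 0.023]), ([294.0, 228.0], 0.64, [0.468, 0.007, 0.024]), ([159.0, 200.0], 0.39, [0.547, 0.433, 0.017])]
menu_old_top [([212.0, 196.0], 0.88, [0.547, 0.243, 0.178])]
teapot [([285.0, 137.0], 0.89, [0.732, 0.046, 0.122])]
jug [([384.0, 159.0], 0.92, [0.682, -0.255, 0.072]), ([147.0, 261.0], 0.72, [0.353, 0.463, 0.011])]
sugar [([212.0, 145.0], 0.66, [0.709, 0.264, 0.096])]
tealight [([293.0, 229.0], 0.79, [0.465, 0.009, 0.018])]
cup [([158.0, 195.0], 0.97, [0.563, 0.436, 0.019]), ([211.0, 145.0], 0.19, [0.709, 0.264, 0.096])]
side cam at [-0.16847589  0.8960097   0.84519497]
clip [([275.0, 248.0], 0.8, 
[... 829 characters left out ...]
array([ 1.13607473,  0.4686038 , -0.04858558,  1.53248689,  0.02408072,
        1.14097833, -0.08229566]), 'joint_vel': array([ 1.31359924e-03, -9.83457392e-04,  1.60530191e-03,  1.15875543e-03,
        9.98513911e-04, -9.46189197e-04,  4.20110704e-05]), 'joint_torque': array([-6.12493986e-04, -5.07847381e+01, -8.11381568e-02, -2.36457771e+01,
       -6.13045413e-02,  3.10010836e-02,  7.47830853e-06]), 'eef_pos': array([ 0.26652266, -0.62018493,  0.2475758 ]), 'orientation': array([4.61920026e-05, 9.79484832e-01, 2.01517889e-01, 3.71290585e-05]), 'ft_force': array([-0.5154658 ,  0.34738067,  0.2471277 ]), 'moment': array([0.0491927 , 0.03006523, 0.01761044]), 'finger_gap': 0.086944448803083}
```

View pics/a.png

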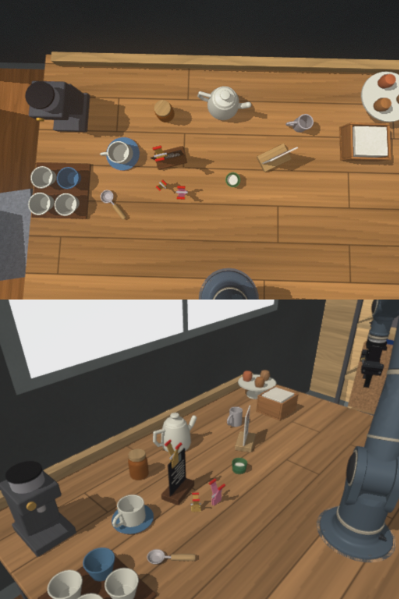

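Three clip-like things in the top view: about (207,198) on the black menu, about (207,238) small brass with red grips on the table, and about (232,243) pink on the table. The task's clip should be the one on the black menu, since it is red, brass and the larger. I'll confirm that in a crop and measure.

```bash
python3 - <<'E'
from h import *
p=r.get_image("top");q=r.get_image("side")
a=cv2.resize(p["frame"][170:265,180:260],None,fx=5,fy=5,interpolation=2)
b=cv2.resize(q["frame"][170:290,200:300],None,fx=4,fy=4,interpolation=2)
h=max(a.shape[0],b.shape[0]);P=lambda i:np.pad(i,((0,h-i.shape[0]),(0,0),(0,0)))
cv2.imwrite("pics/b.png",np.hstack([P(a),P(b)])[:600,:800,::-1])
for n,p in(("top",p),("side",q)):
    W=world(p);rgb=p["frame"].astype(int);hsv=cv2.cvtColor(p["frame"],cv2.COLOR_RGB2HSV).astype(int)
    X,Y,Z=W[...,0],W[...,1],W[...,2]
    red=((hsv[...,0]<8)|(hsv[...,0]>172))&(hsv[...,1]>170)&(hsv[...,2]>110)&(Z>.13)&(Z<.27)&(abs(X-.54)<.08)&(abs(Y-.25)<.08)
    k,lab=cv2.connectedComponents(red.astype(np.uint8))
    for i in range(1,k):
        m=lab==i
        if m.sum()>4: print(n,"red",m.sum(),W[m].mean(0).round(4),W[m].std(0).round(4))
    def line(m,nm):
        w=W[m]
        if len(w)<5: print(n,nm,len(w));return
        (vx,vy,x0,y0)=cv2.fitLine(w[:,:2].astype(np.float32),cv2.DIST_HUBER,0,.01,.01).ravel()
        t=(w[:,:2]-[x0,y0])@[vx,vy];d=(w[:,:2]-[x0,y0])@[-vy,vx]
        t0=np.percentile(t,[2,98]);print(n,nm,len(w),"ang",round(np.degrees(np.arctan2(vy,vx)),1),"mid",[x0+vx*t0.mean(),y0+vy*t0.mean()],"ext",t0.round(4),"sd",d.std().round(4),"z",np.percentile(w[:,2],[5,50,95]).round(3))
    dark=rgb.max(-1)<60
    line((abs(X-.55)<.09)&(abs(Y-.24)<.09)&(Z>.06)&(Z<.17)&dark,"old board")
    line((abs(X-.55)<.09)&(abs(Y-.24)<.09)&(Z>.15)&(Z<.168)&dark,"old top")
    line((abs(X-.55)<.1)&(abs(Y-.24)<.1)&(Z>.018)&(Z<.03),"old block")
    line((abs(X-.56)<.1)&(abs(Y+.2)<.1)&(Z>.06)&(Z<.17),"new board")
    line((abs(X-.56)<.1)&(abs(Y+.2)<.1)&(Z>.15)&(Z<.168),"new top")
    line((abs(X-.56)<.1)&(abs(Y+.2)<.1)&(Z>.018)&(Z<.03),"new block")
E
```

```text
top red 35 [0.5574 0.2663 0.2211] [0.0031 0.008  0.002 ]
top red 40 [0.519  0.2549 0.2213] [0.0031 0.0084 0.0019]
top old board 30 ang -74.3 mid [np.float64(0.5420208429789231), np.float64(0.24318651851779)] ext [-0.0745  0.0272] sd 0.0002 z [0.068 0.133 0.16 ]
top old top 8 ang -74.2 mid [np.float64(0.5412833565300811), np.float64(0.24561785075798795)] ext [-0.054   0.0399] sd 0.0001 z [0.151 0.156 0.161]
top old block 540 ang -64.1 mid [np.float64(0.5323222718736221), np.float64(0.2385799019535414)] ext [-0.0493  0.0682] sd 0.0204 z [0.021 0.025 0.028]
top new board 103 ang -62.4 mid [np.float64(0.5553423591033628), np.float64(-0.16910837881426086)] ext [-0.0449  0.0606] sd 0.0014 z [0.077 0.158 0.162]
top new top 63 ang -63.0 mid [np.float64(0.5552893166896157), np.float64(-0.1708946114359131)] ext [-0.0408  0.0648] sd 0.0012 z [0.158 0.16  0.162]
top new block 765 ang -58.2 mid [np.float64(0.556948747636693), np.float64(-0.1698513071192889)] ext [-0.0512  0.064 ] sd 0.0213 z [0.021 0.025 0.028]
side red 19 [0.552  0.2677 0.2201] [0.0024 0.0074 0.0017]
side red 20 [0.5138 0.2567 0
[... 242 characters left out ...]
, np.float64(0.24423112056012578)] ext [-0.0674  0.037 ] sd 0.0011 z [0.151 0.156 0.161]
side old block 530 ang -87.8 mid [np.float64(0.5271263013098538), np.float64(0.24498898181915676)] ext [-0.053   0.0684] sd 0.0173 z [0.02  0.025 0.028]
side new board 166 ang -63.2 mid [np.float64(0.5500213578963921), np.float64(-0.17212972421919565)] ext [-0.0288  0.0819] sd 0.0058 z [0.065 0.119 0.16 ]
side new top 38 ang -63.3 mid [np.float64(0.5506824762680543), np.float64(-0.17162673616894206)] ext [-0.0575  0.0511] sd 0.0015 z [0.151 0.159 0.161]
side new block 383 ang -67.4 mid [np.float64(0.5434847971482941), np.float64(-0.17122513381877882)] ext [-0.0573  0.0591] sd 0.0215 z [0.021 0.025 0.028]
```

View pics/b.png

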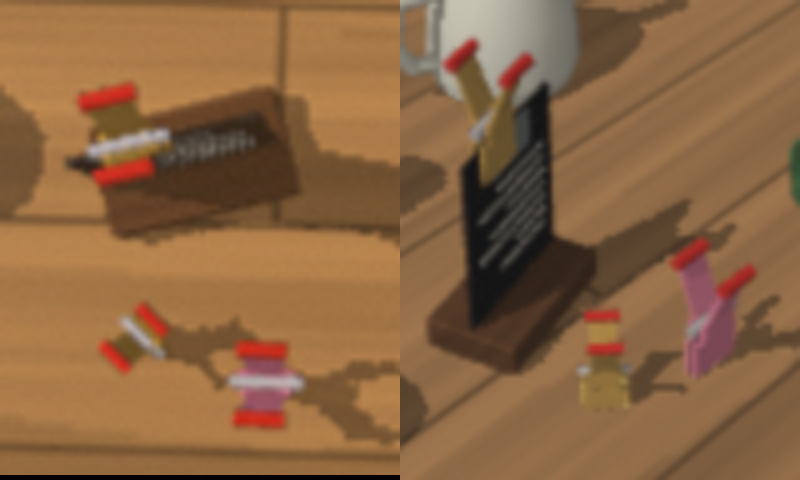

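The crop confirms it: the clip on the black menu is the large brass one with red grips. Of the other two, one is small brass and one is pink. I'll move to hover over it.

Call:
move_arm(series=[{"claw":8.7,"tx":46.5,"ty":-36.6,"tz":-9,"wz":-40},{"claw":8.7,"tx":46.5,"ty":-36.6,"tz":-9,"wz":-40},{"claw":8.7,"tx":46.5,"ty":-36.6,"tz":-9,"wz":-40},{"claw":8.7,"tx":46.5,"ty":-36.6,"tz":-9,"wz":-40},{"claw":8.7,"tx":46.5,"ty":-36.6,"tz":-9,"wz":-40},{"claw":8.7,"tx":46.5,"ty":-36.6,"tz":-9,"wz":-40},{"claw":8.7,"tx":46.5,"ty":-36.6,"tz":-9,"wz":-50},{"claw":8.7,"tx":59.6,"ty":-70.3,"tz":-8.2,"wz":-82.5},{"claw":8.7,"tx":59.6,"ty":-70.3,"tz":-8.2,"wz":-82.5},{"claw":8.7,"tx":59.6,"ty":-70.3,"tz":-8.2,"wz":-82.5},{"claw":8.7,"tx":59.6,"ty":-70.3,"tz":-8.2,"wz":-82.5},{"claw":8.7,"tx":59.6,"ty":-70.3,"tz":-8.2,"wz":-82.5}])

```text
schema error: expected keys claw, tx, ty, tz, wx, wy, wz
```

```bash
cat >> h.py <<'E'
from scipy.spatial.transform import Rotation as Ro
def go(X,yaw):
    "TCP target X; tool down with y axis along yaw (deg, mod 180): shift cm / turn deg in tool axes"
    s=r.observe();w,x,y,z=s["orientation"];A=Ro.from_quat([x,y,z,w])
    best=None
    for k in(0,180):
        t=np.radians(yaw+k);c,n=np.cos(t),np.sin(t)
        B=Ro.from_matrix(np.array([[-n,c,0],[c,n,0],[0,0,-1]]).T)
        v=(A.inv()*B).as_rotvec(degrees=True)
        if best is None or np.linalg.norm(v)<np.linalg.norm(best): best=v
    d=A.inv().apply(np.array(X)-s["eef_pos"])*100
    print("t",round(s["time_s"],2),"pos",s["eef_pos"].round(4),"yawY",np.degrees(np.arctan2(*A.as_matrix()[1::-1,1])).round(2),"gap",round(s["finger_gap"],4),"F",s["ft_force"].round(1),"-> shift",d.round(2),"turn",best.round(2))
E
python3 -c "
from h import *
go([.537,.261,.33],15.7);print(r.observe()['joints'].round(2))"
```

```text
t 1.1 pos [ 0.2665 -0.6202  0.2476] yawY -66.75 gap 0.0869 F [-0.4 -0.8 -0. ] -> shift [ 59.64 -70.29  -8.25] turn [ 1.000e-02  0.000e+00 -8.245e+01]
[ 1.14  0.47 -0.05  1.53  0.02  1.14 -0.08]
```

Call:
move_arm(series=[{"claw":8.7,"tx":46.5,"ty":-36.6,"tz":-9,"wx":0,"wy":0,"wz":-40},{"claw":8.7,"tx":46.5,"ty":-36.6,"tz":-9,"wx":0,"wy":0,"wz":-40},{"claw":8.7,"tx":46.5,"ty":-36.6,"tz":-9,"wx":0,"wy":0,"wz":-40},{"claw":8.7,"tx":46.5,"ty":-36.6,"tz":-9,"wx":0,"wy":0,"wz":-40},{"claw":8.7,"tx":46.5,"ty":-36.6,"tz":-9,"wx":0,"wy":0,"wz":-40},{"claw":8.7,"tx":46.5,"ty":-36.6,"tz":-9,"wx":0,"wy":0,"wz":-40},{"claw":8.7,"tx":46.5,"ty":-36.6,"tz":-9,"wx":0,"wy":0,"wz":-50},{"claw":8.7,"tx":59.6,"ty":-70.3,"tz":-8.2,"wx":0,"wy":0,"wz":-82.5},{"claw":8.7,"tx":59.6,"ty":-70.3,"tz":-8.2,"wx":0,"wy":0,"wz":-82.5},{"claw":8.7,"tx":59.6,"ty":-70.3,"tz":-8.2,"wx":0,"wy":0,"wz":-82.5},{"claw":8.7,"tx":59.6,"ty":-70.3,"tz":-8.2,"wx":0,"wy":0,"wz":-82.5},{"claw":8.7,"tx":59.6,"ty":-70.3,"tz":-8.2,"wx":0,"wy":0,"wz":-82.5}])

```text
time_s: 2.6
eef_pos: [0.5124, 0.0713, 0.3238]
orientation: [0.001, 0.604, 0.797, 0.0]
ft_force: [1.1, -0.6, 0.2]
finger_gap: 0.0873
```

```bash
python3 -c "
from h import *
go([.537,.261,.33],15.7);print(r.observe()['joints'].round(2))"
```

```text
t 2.6 pos [0.5124 0.0713 0.3238] yawY 15.71 gap 0.0873 F [ 1.1 -0.6  0.2] -> shift [17.59  7.5  -0.63] turn [0.06 0.05 0.01]
[ 0.37  0.21 -0.69  1.77  0.14  1.21 -0.08]
```

Call:
move_arm(series=[{"claw":8.7,"tx":15,"ty":6.2,"tz":-0.6,"wx":0,"wy":0,"wz":0},{"claw":8.7,"tx":15,"ty":6.2,"tz":-0.6,"wx":0,"wy":0,"wz":0},{"claw":8.7,"tx":15,"ty":6.2,"tz":-0.6,"wx":0,"wy":0,"wz":0},{"claw":8.7,"tx":15,"ty":6.2,"tz":-0.6,"wx":0,"wy":0,"wz":0},{"claw":8.7,"tx":15,"ty":6.2,"tz":-0.6,"wx":0,"wy":0,"wz":0}])

```text
time_s: 3.22
eef_pos: [0.5315, 0.2299, 0.3291]
orientation: [0.0, 0.604, 0.797, -0.001]
ft_force: [-0.5, -0.5, -0.7]
finger_gap: 0.0874
```

```bash
cat > red.py <<'E'
from h import *
p=r.get_image("wrist");go([.537,.261,.33],15.7)
W=world(p);Z=W[...,2];hsv=cv2.cvtColor(p["frame"],cv2.COLOR_RGB2HSV).astype(int);rgb=p["frame"].astype(int)
print("cam",(-np.array(p["R"]).T@p["t"]).round(3))
X,Y=W[...,0],W[...,1]
near=(np.hypot(X-.54,Y-.25)<.1)
red=((hsv[...,0]<8)|(hsv[...,0]>172))&(hsv[...,1]>150)&(hsv[...,2]>80)&(Z>.19)&(Z<.24)&near
k,lab,st,ce=cv2.connectedComponentsWithStats(red.astype(np.uint8))
for i in range(1,k):
    if st[i,4]>40:
        w=W[lab==i];top=w[w[:,2]>np.percentile(w[:,2],70)-.002]
        v=cv2.fitLine(top[:,:2].astype(np.float32),2,0,.01,.01).ravel()
        t=(top[:,:2]-v[2:])@v[:2];e=np.percentile(t,[1,99])
        print("red",st[i,4],"px",ce[i].round(),"mid",(v[2:]+v[:2]*e.mean()).round(4),"len",(e[1]-e[0]).round(4),"ang",np.degrees(np.arctan2(v[1],v[0])).round(1),"z",np.percentile(w[:,2],[5,50,98]).round(4))
m=(Z>.152)&(Z<.166)&near&(rgb.max(-1)<70)
if m.sum()>10:
    v=cv2.fitLine(W[m][:,:2].astype(np.float32),2,0,.01,.01).ravel();print("board",m.sum(),v,np.degrees(np.arctan2(v[1],v[0])))
save(p,"c.png")
E
python3 red.py
```

```text
t 3.27 pos [0.5316 0.2292 0.3291] yawY 15.63 gap 0.0869 F [ 0.6  0.3 -0.2] -> shift [ 2.91  1.37 -0.09] turn [-0.02  0.07 -0.07]
cam [0.513 0.295 0.466]
red 419 px [249. 156.] mid [0.5187 0.2549] len 0.0295 ang -74.4 z [0.2178 0.2208 0.2225]
red 401 px [298. 155.] mid [0.5567 0.266 ] len 0.0286 ang -74.7 z [0.2184 0.2208 0.2226]
```

View pics/c.png

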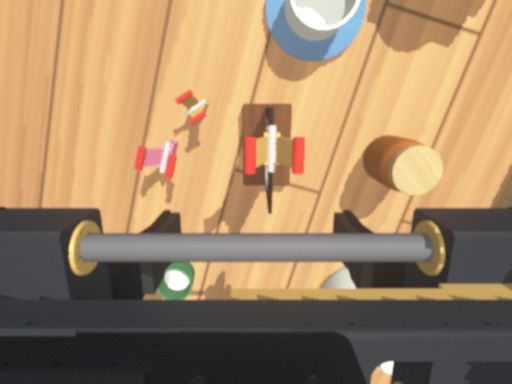

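The wrist view shows the clip astride the black board, with grips at (249,156) and (298,155). It agrees with the top view to within 1 mm. I'll align above it and descend partway.

Call:
move_arm(series=[{"claw":8.7,"tx":2.85,"ty":1.43,"tz":0,"wx":0,"wy":0,"wz":0.1},{"claw":8.7,"tx":2.85,"ty":1.43,"tz":3,"wx":0,"wy":0,"wz":0.1},{"claw":8.7,"tx":2.85,"ty":1.43,"tz":6,"wx":0,"wy":0,"wz":0.1},{"claw":8.7,"tx":2.85,"ty":1.43,"tz":6,"wx":0,"wy":0,"wz":0.1},{"claw":8.7,"tx":2.85,"ty":1.43,"tz":6,"wx":0,"wy":0,"wz":0.1}])

```text
time_s: 3.9
eef_pos: [0.5382, 0.2616, 0.2706]
orientation: [0.001, 0.605, 0.796, 0.001]
ft_force: [0.7, -0.0, -0.1]
finger_gap: 0.0869
```

```bash
sed -i 's/c.png/d.png/' red.py; python3 red.py; python3 -c "
from h import *
go([.5377,.2605,.2255],15.5)"
```

```text
t 3.95 pos [0.5382 0.262  0.271 ] yawY 15.58 gap 0.0869 F [-0.9  0.5  0.8] -> shift [-0.06 -0.13 -5.9 ] turn [ 0.15 -0.01 -0.12]
cam [0.52  0.326 0.407]
red 607 px [225. 211.] mid [0.5184 0.2562] len 0.0272 ang -74.2 z [0.2176 0.2207 0.2223]
red 604 px [285. 211.] mid [0.5566 0.2669] len 0.0271 ang -74.3 z [0.2178 0.2207 0.2224]
t 3.95 pos [0.5382 0.262  0.271 ] yawY 15.58 gap 0.0869 F [-0.9  0.5  0.8] -> shift [-0.13 -0.1   4.55] turn [ 0.15 -0.02  0.08]
```

Call:
move_arm(series=[{"claw":8.7,"tx":-0.1,"ty":-0.1,"tz":2.5,"wx":0,"wy":0,"wz":0},{"claw":8.7,"tx":-0.1,"ty":-0.1,"tz":4.5,"wx":0,"wy":0,"wz":0},{"claw":8.7,"tx":-0.1,"ty":-0.1,"tz":4.5,"wx":0,"wy":0,"wz":0},{"claw":5.5,"tx":-0.1,"ty":-0.1,"tz":4.5,"wx":0,"wy":0,"wz":0},{"claw":5.5,"tx":-0.1,"ty":-0.1,"tz":4.5,"wx":0,"wy":0,"wz":0}])

```text
time_s: 4.58
eef_pos: [0.5371, 0.2614, 0.2253]
orientation: [0.0, 0.604, 0.797, 0.001]
ft_force: [-0.4, -0.3, 0.2]
finger_gap: 0.0741
```

```bash
python3 -c "
from h import *
go([.5377,.2610,.2255],15.5)
p=r.get_image('wrist');save(p,'e.png')"
```

```text
t 4.58 pos [0.5371 0.2614 0.2253] yawY 15.65 gap 0.0741 F [-0.4 -0.3  0.2] -> shift [-0.05  0.05 -0.02] turn [ 0.1  -0.02  0.15]
```

View pics/e.png

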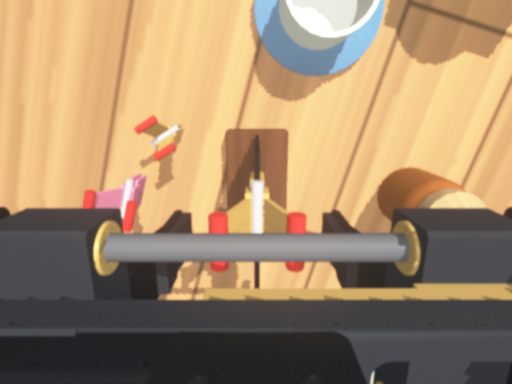

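The grips at (218,240) and (296,240) sit centred between the fingers. Closing now.

Call:
move_arm(series=[{"claw":0,"tx":0,"ty":0,"tz":0,"wx":0,"wy":0,"wz":0},{"claw":0,"tx":0,"ty":0,"tz":0,"wx":0,"wy":0,"wz":0},{"claw":0,"tx":0,"ty":0,"tz":0,"wx":0,"wy":0,"wz":0},{"claw":0,"tx":0,"ty":0,"tz":0,"wx":0,"wy":0,"wz":0},{"claw":0,"tx":0,"ty":0,"tz":0,"wx":0,"wy":0,"wz":0},{"claw":0,"tx":0,"ty":0,"tz":0,"wx":0,"wy":0,"wz":0},{"claw":0,"tx":0,"ty":0,"tz":0,"wx":0,"wy":0,"wz":0},{"claw":0,"tx":0,"ty":0,"tz":0,"wx":0,"wy":0,"wz":0},{"claw":0,"tx":0,"ty":0,"tz":0,"wx":0,"wy":0,"wz":0}])

```text
time_s: 5.75
eef_pos: [0.5367, 0.2609, 0.2244]
orientation: [0.0, 0.604, 0.797, -0.0]
ft_force: [0.1, -0.4, -0.6]
finger_gap: 0.022
```

```bash
python3 -c "
from h import *
go([.5377,.2610,.2255],15.5)
p=r.get_image('side');save(p,'f.png',(180,150,280,270),5)"
```

```text
t 5.75 pos [0.5367 0.2609 0.2244] yawY 15.65 gap 0.022 F [ 0.1 -0.4 -0.6] -> shift [-0.02  0.1  -0.11] turn [0.   0.   0.15]
```

View pics/f.png

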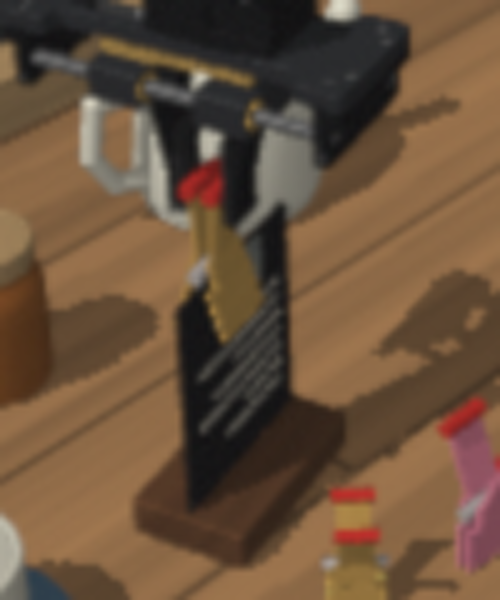

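The gap is 22 mm, so it is fully squeezed, and the jaws are splayed clear of the board. Lifting straight up.

Call:
move_arm(series=[{"claw":0,"tx":0,"ty":0,"tz":-1,"wx":0,"wy":0,"wz":0},{"claw":0,"tx":0,"ty":0,"tz":-3,"wx":0,"wy":0,"wz":0},{"claw":0,"tx":0,"ty":0,"tz":-5,"wx":0,"wy":0,"wz":0},{"claw":0,"tx":0,"ty":0,"tz":-8,"wx":0,"wy":0,"wz":0},{"claw":0,"tx":0,"ty":0,"tz":-11,"wx":0,"wy":0,"wz":0},{"claw":0,"tx":0,"ty":0,"tz":-11,"wx":0,"wy":0,"wz":0},{"claw":0,"tx":0,"ty":0,"tz":-11,"wx":0,"wy":0,"wz":0}])

```text
time_s: 6.68
eef_pos: [0.5364, 0.2607, 0.3343]
orientation: [0.0, 0.604, 0.797, -0.0]
ft_force: [-0.8, 0.2, -0.3]
finger_gap: 0.0222
```

```bash
cat > clip.py <<'E'
import sys
from h import *
cn=sys.argv[1];nm=sys.argv[2] if len(sys.argv)>2 else None
s=r.observe();p=r.get_image(cn);W=world(p)
w,x,y,z=s["orientation"];A=Ro.from_quat([x,y,z,w])
L=A.inv().apply((W-s["eef_pos"]).reshape(-1,3)).reshape(W.shape)*1000
hsv=cv2.cvtColor(p["frame"],cv2.COLOR_RGB2HSV).astype(int)
near=(abs(L[...,0])<40)&(abs(L[...,1])<30)&(L[...,2]>-15)&(L[...,2]<105)&(p["range_z"]>0)
red=near&((hsv[...,0]<8)|(hsv[...,0]>172))&(hsv[...,1]>150)&(hsv[...,2]>80)
br=near&(hsv[...,0]>12)&(hsv[...,0]<32)&(hsv[...,1]>90)&(L[...,2]>15)
for n,m in(("red",red),("brass",br)):
    if m.sum()>5: print(cn,n,m.sum(),"tool-mm pct2/50/98:",np.percentile(L[m],[2,50,98],axis=0).round(1).tolist())
for l in("clip","clip_grip_a","clip_tip_a"):
    print(l,[(np.round(d["pixel"],1).tolist(),round(d["confidence"],2)) for d in r.landmark_of(l,p)[:4]])
print("tcp px",proj(p,s["eef_pos"]).round(1))
if nm:
    c=proj(p,s["eef_pos"]).astype(int);save(p,nm,(max(c[0]-50,0),max(c[1]-40,0),c[0]+50,c[1]+60),6)
E
python3 -c "
from h import *
go([.5377,.2610,.335],15.5)";python3 clip.py side;python3 clip.py top; python3 clip.py wrist
```

```text
t 6.67 pos [0.5364 0.2607 0.3343] yawY 15.65 gap 0.0222 F [-0.8  0.2 -0.3] -> shift [-0.    0.13 -0.07] turn [-0.01  0.03  0.15]
side red 67 tool-mm pct2/50/98: [[-13.7, -13.6, 1.2], [8.4, 1.9, 6.1], [15.1, 10.4, 12.1]]
side brass 281 tool-mm pct2/50/98: [[-17.3, -16.7, 18.6], [5.3, -8.6, 62.0], [18.3, 11.5, 89.5]]
clip [([219.2, 165.7], 0.75), ([301.8, 158.3], 0.74), ([272.7, 249.4], 0.69), ([250.8, 263.0], 0.53)]
clip_grip_a [([286.1, 239.0], 0.86), ([250.6, 254.9], 0.78), ([270.5, 232.8], 0.68), ([247.4, 251.5], 0.61)]
clip_tip_a [([224.4, 175.4], 0.76), ([251.0, 272.1], 0.74), ([217.5, 175.2], 0.64), ([280.1, 258.7], 0.62)]
tcp px [218.9 144.5]
clip []
clip_grip_a []
clip_tip_a []
tcp px [194.4 192. ]
wrist red 944 tool-mm pct2/50/98: [[-14.5, -10.6, 3.7], [9.4, -2.1, 5.4], [14.3, 11.1, 12.1]]
wrist brass 1148 tool-mm pct2/50/98: [[-8.5, -15.6, 24.2], [10.9, 3.1, 64.0], [18.9, 16.9, 90.7]]
clip [([256.0, 212.4], 0.83), ([191.2, 128.3], 0.82), ([158.0, 178.6], 0.78)]
clip_grip_a [([162.7, 190.7], 0.87), ([174.4, 120.8], 0.82), ([243.4, 240.1], 0.78), ([267.6, 239.7], 0.73)]
clip_tip_a [([241.0, 192.3], 0.96), ([191.8, 127.3], 0.75), ([274.0, 197.1], 0.72), ([195.0, 123.9], 0.59)]
tcp px [256.1 247. ]
```

The clip is lifted and centred in the fingers: bars at tool z about 6 mm, tips about 91 mm below the TCP. I'll carry it high to a look-out just short of the new menu.

Call:
move_arm(series=[{"claw":0,"tx":-4,"ty":-0.7,"tz":0,"wx":0,"wy":0,"wz":0},{"claw":0,"tx":-9,"ty":-1.6,"tz":0,"wx":0,"wy":0,"wz":-2},{"claw":0,"tx":-14,"ty":-2.5,"tz":0,"wx":0,"wy":0,"wz":-4},{"claw":0,"tx":-19,"ty":-3.4,"tz":0,"wx":0,"wy":0,"wz":-6},{"claw":0,"tx":-24,"ty":-4.3,"tz":0,"wx":0,"wy":0,"wz":-8},{"claw":0,"tx":-29,"ty":-5.2,"tz":0,"wx":0,"wy":0,"wz":-10},{"claw":0,"tx":-34,"ty":-6,"tz":0,"wx":0,"wy":0,"wz":-11.3},{"claw":0,"tx":-39,"ty":-6.8,"tz":0,"wx":0,"wy":0,"wz":-11.3},{"claw":0,"tx":-44,"ty":-7.7,"tz":0,"wx":0,"wy":0,"wz":-11.3},{"claw":0,"tx":-48.9,"ty":-8.5,"tz":0,"wx":0,"wy":0,"wz":-11.3},{"claw":0,"tx":-48.9,"ty":-8.5,"tz":0,"wx":0,"wy":0,"wz":-11.3},{"claw":0,"tx":-48.9,"ty":-8.5,"tz":0,"wx":0,"wy":0,"wz":-11.3}])

```text
time_s: 8.78
eef_pos: [0.5868, -0.2321, 0.3342]
orientation: [-0.0, 0.523, 0.853, 0.0]
ft_force: [-0.2, 0.7, -1.6]
finger_gap: 0.0218
```

```bash
cat > menu.py <<'E'
import sys
from h import *
from scipy.optimize import minimize
go([.555,-.170,.335],27)
for cn in("wrist","top","side"):
    p=r.get_image(cn);W=world(p);rgb=p["frame"].astype(int)
    m=(np.hypot(W[...,0]-.555,W[...,1]+.17)<.085)&(abs(W[...,2]-.160)<.004)
    # exclude warm-coloured clip (brass) but keep white & terracotta via height only
    w=W[m]
    if len(w)<10: print(cn,"few",len(w));continue
    v=cv2.fitLine(w[:,:2].astype(np.float32),cv2.DIST_HUBER,0,.005,.01).ravel();u,c=v[:2],v[2:]
    d=(w[:,:2]-c)@[-u[1],u[0]];ok=abs(d)<.004;t=((w[:,:2]-c)@u)[ok];e=np.percentile(t,[.5,99.5])
    hsv=cv2.cvtColor(p["frame"],cv2.COLOR_RGB2HSV).astype(int)[m][ok];tc=(hsv[:,1]>90)
    print(cn,ok.sum(),"ang",np.degrees(np.arctan2(u[1],u[0])).round(2),"mid",(c+u*e.mean()).round(4),"len",(e[1]-e[0]).round(4),"z",np.median(w[ok,2]).round(4),
      "terracotta mid",(c+u*np.percentile(t[tc],[2,98]).mean()).round(4) if tc.sum()>4 else None,tc.sum(),"sd",d[ok].std().round(4))
    print("  landmark",[(np.round(k["pixel"],1).tolist(),round(k["confidence"],2)) for k in r.landmark_of("menu_new_top",p)[:2]],"proj",proj(p,[*(c+u*e.mean()),.16]).round(1))
    if cn=="wrist": save(p,sys.argv[1])
E
python3 menu.py g.png;python3 clip.py wrist
```

```text
t 8.78 pos [ 0.5868 -0.2321  0.3342] yawY 26.97 gap 0.0218 F [-0.2  0.7 -1.6] -> shift [ 6.98 -0.02 -0.07] turn [ 0.03 -0.06 -0.03]
wrist 480 ang -62.77 mid [ 0.5543 -0.1725] len 0.1093 z 0.1596 terracotta mid None 0 sd 0.0012
  landmark [([254.5, 107.6], 0.74)] proj [254.4 105.5]
top 57 ang -62.85 mid [ 0.5555 -0.1716] len 0.107 z 0.1595 terracotta mid None 0 sd 0.0012
  landmark [([366.5, 198.8], 0.86)] proj [363.9 196.8]
side 26 ang -63.24 mid [ 0.551 -0.17 ] len 0.1055 z 0.1603 terracotta mid None 0 sd 0.0014
  landmark [([318.8, 144.7], 0.85)] proj [316.9 143.4]
wrist red 946 tool-mm pct2/50/98: [[-14.6, -10.7, 3.7], [9.3, -2.2, 5.5], [14.3, 10.9, 12.1]]
wrist brass 1147 tool-mm pct2/50/98: [[-8.5, -15.8, 24.6], [10.9, -2.2, 64.1], [18.9, 16.5, 91.0]]
clip [([254.4, 209.1], 0.9)]
clip_grip_a [([267.0, 240.7], 0.96), ([245.6, 241.8], 0.59)]
clip_tip_a [([278.8, 195.6], 0.73)]
tcp px [256.4 247. ]
```

View pics/g.png

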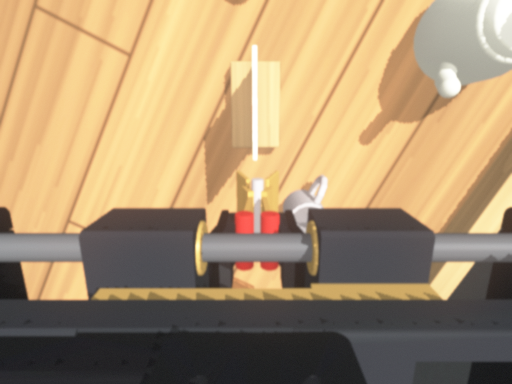

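In the wrist view the white board's top edge runs along column 255, rows 45–160, already in line with the clip at column about 257. I'll slide over it and stop with the tips about 2 cm above the edge.

Call:
move_arm(series=[{"claw":0,"tx":3,"ty":-0.1,"tz":0,"wx":0,"wy":0,"wz":-0.2},{"claw":0,"tx":6,"ty":-0.2,"tz":0,"wx":0,"wy":0,"wz":-0.2},{"claw":0,"tx":6.8,"ty":-0.2,"tz":2,"wx":0,"wy":0,"wz":-0.2},{"claw":0,"tx":6.8,"ty":-0.2,"tz":5,"wx":0,"wy":0,"wz":-0.2},{"claw":0,"tx":6.8,"ty":-0.2,"tz":5.5,"wx":0,"wy":0,"wz":-0.2},{"claw":0,"tx":6.8,"ty":-0.2,"tz":5.5,"wx":0,"wy":0,"wz":-0.2},{"claw":0,"tx":6.8,"ty":-0.2,"tz":5.5,"wx":0,"wy":0,"wz":-0.2}])

```text
time_s: 10.15
eef_pos: [0.5549, -0.1733, 0.2806]
orientation: [0.001, 0.521, 0.853, 0.0]
ft_force: [0.1, -0.0, -0.5]
finger_gap: 0.0221
```

```bash
sed -i 's/go(\[.*/go([.5545,-.1723,.235],27.2)/' menu.py; python3 menu.py h.png; python3 clip.py side
```

```text
t 10.15 pos [ 0.5549 -0.1733  0.2806] yawY 27.14 gap 0.0221 F [ 0.1 -0.  -0.5] -> shift [0.12 0.   4.56] turn [ 0.1   0.08 -0.06]
wrist 291 ang -62.9 mid [ 0.5405 -0.1454] len 0.0488 z 0.1597 terracotta mid None 0 sd 0.0012
  landmark [([256.2, 185.4], 0.8)] proj [256.  149.3]
top 27 ang -63.31 mid [ 0.5423 -0.1455] len 0.0494 z 0.1599 terracotta mid None 0 sd 0.0012
  landmark [([366.4, 199.3], 0.85)] proj [354.4 201.4]
side 27 ang -62.97 mid [ 0.551  -0.1705] len 0.0991 z 0.16 terracotta mid None 0 sd 0.0013
  landmark [([316.5, 144.3], 0.82)] proj [317.  143.4]
side red 24 tool-mm pct2/50/98: [[-7.6, -12.2, 2.1], [11.7, 2.4, 5.8], [16.4, 8.9, 11.0]]
side brass 104 tool-mm pct2/50/98: [[-17.3, -17.0, 19.1], [9.0, -7.4, 59.6], [21.4, 14.1, 90.4]]
clip [([272.3, 248.7], 0.83), ([253.3, 262.7], 0.74), ([319.4, 124.6], 0.64)]
clip_grip_a [([283.3, 238.1], 0.89), ([250.8, 253.6], 0.81), ([272.9, 236.6], 0.69), ([318.0, 111.0], 0.61)]
clip_tip_a [([280.0, 259.5], 0.59), ([276.1, 260.1], 0.59), ([317.4, 123.5], 0.58), ([313.5, 131.8], 0.48)]
tcp px [319.5 107.8]
```

View pics/h.png

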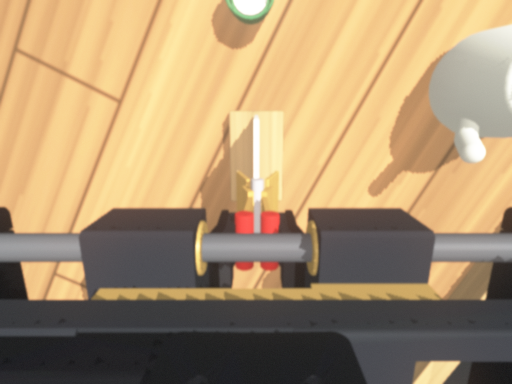

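The board (column 256) and the clip (column 257) are in line; the offset square to the board is about 0.1 mm. Descending.

Call:
move_arm(series=[{"claw":0,"tx":0.1,"ty":0,"tz":1,"wx":0,"wy":0,"wz":0},{"claw":0,"tx":0.1,"ty":0,"tz":2,"wx":0,"wy":0,"wz":0},{"claw":0,"tx":0.1,"ty":0,"tz":3,"wx":0,"wy":0,"wz":0},{"claw":0,"tx":0.1,"ty":0,"tz":3.8,"wx":0,"wy":0,"wz":0},{"claw":0,"tx":0.1,"ty":0,"tz":4.4,"wx":0,"wy":0,"wz":0},{"claw":0,"tx":0.1,"ty":0,"tz":4.5,"wx":0,"wy":0,"wz":0},{"claw":0,"tx":0.1,"ty":0,"tz":4.5,"wx":0,"wy":0,"wz":0},{"claw":0,"tx":0.1,"ty":0,"tz":4.5,"wx":0,"wy":0,"wz":0}])

```text
time_s: 11.65
eef_pos: [0.5539, -0.1723, 0.2348]
orientation: [0.0, 0.521, 0.853, 0.0]
ft_force: [-0.5, -0.4, -0.5]
finger_gap: 0.022
```

```bash
python3 menu.py i.png; python3 clip.py wrist; python3 clip.py side; python3 - <<'E'
from h import *
w=cv2.imread("pics/i.png")[90:290,180:340];p=r.get_image("side");s=p["frame"][90:190,270:360,::-1]
W=world(p);rgb=p["frame"].astype(int)
a=cv2.resize(w,(480,600),interpolation=2);b=cv2.resize(s,None,fx=3.5,fy=6,interpolation=2)
b=cv2.resize(s,(315,350),interpolation=2);b=np.pad(b,((0,250),(0,0),(0,0)))
cv2.imwrite("pics/j.png",np.hstack([a,b]))
E
```

```text
t 11.65 pos [ 0.5539 -0.1723  0.2348] yawY 27.15 gap 0.022 F [-0.5 -0.4 -0.5] -> shift [-0.03  0.05 -0.02] turn [ 0.03  0.04 -0.05]
wrist 350 ang -62.27 mid [ 0.5541 -0.1718] len 0.1094 z 0.1597 terracotta mid None 0 sd 0.0012
  landmark [([242.4, 195.1], 0.24)] proj [256.9 200.5]
top 19 ang -51.75 mid [ 0.5476 -0.1493] len 0.0631 z 0.1602 terracotta mid None 2 sd 0.0022
  landmark [([364.0, 198.8], 0.67), ([365.8, 196.0], 0.63)] proj [355.7 199.5]
side 15 ang -68.48 mid [ 0.5423 -0.1596] len 0.0681 z 0.1592 terracotta mid None 1 sd 0.0019
  landmark [([319.7, 146.5], 0.76)] proj [317.2 145.5]
wrist red 944 tool-mm pct2/50/98: [[-14.7, -10.8, 3.5], [9.3, -2.2, 5.4], [14.3, 10.9, 12.2]]
wrist brass 1163 tool-mm pct2/50/98: [[-8.4, -15.7, 23.8], [10.9, 3.0, 64.0], [19.0, 16.8, 90.5]]
clip [([255.0, 209.3], 0.74)]
clip_grip_a [([271.2, 242.4], 0.82)]
clip_tip_a [([276.7, 191.4], 0.7), ([239.7, 197.0], 0.67)]
tcp px [256.3 247. ]
side red 32 tool-mm pct2/50/98: [[-9.2, -13.2, 2.0], [8.9, -1.8, 5.6], [18.6, 8.6, 12.2]]
side brass 110 tool-mm pct2/50/98: [[-13.8, -20.3, 17.4], [9.7, -8.1, 55.8], [20.8, 15.8, 88.4]]
clip [([274.5, 250.2], 0.92), ([251.8, 263.0], 0.58), ([316.9, 137.6], 0.46)]
clip_grip_a [([324.0, 123.2], 0.72), ([285.3, 239.9], 0.63), ([272.4, 233.7], 0.6), ([250.7, 254.7], 0.54)]
clip_tip_a [([280.5, 258.6], 0.8), ([251.5, 269.9], 0.61), ([311.8, 143.8], 0.6), ([277.0, 260.4], 0.56)]
tcp px [318.4 121.6]
```

View pics/j.png

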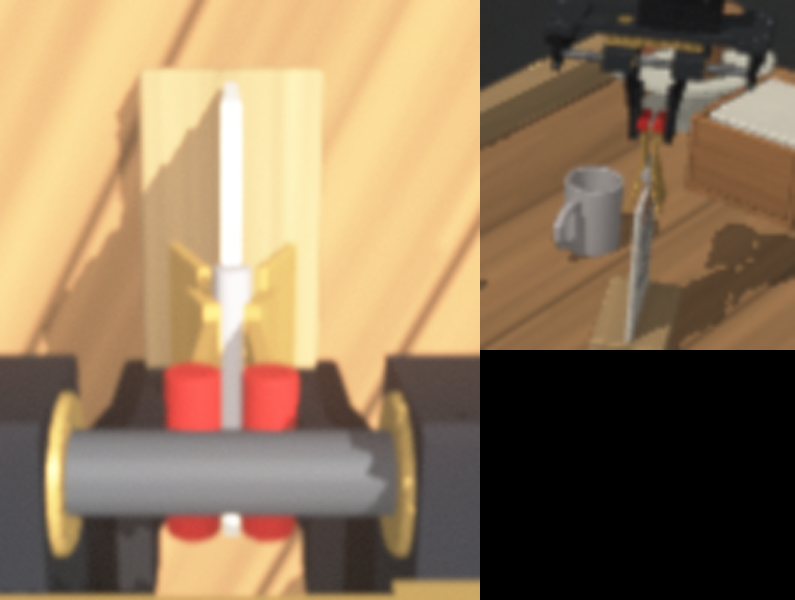

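The jaws straddle the white board symmetrically and the wrist force is at noise level. I'll check quickly that the old menu hasn't moved, then hand in.

```bash
python3 - <<'E'
from h import *
p=r.get_image("side");W=world(p);rgb=p["frame"].astype(int)
m=(abs(W[...,0]-.55)<.09)&(abs(W[...,1]-.24)<.09)&(W[...,2]>.06)&(W[...,2]<.17)&(rgb.max(-1)<60)
v=cv2.fitLine(W[m][:,:2].astype(np.float32),2,0,.01,.01).ravel()
t=np.percentile((W[m][:,:2]-v[2:])@v[:2],[2,98]);print("old board mid",v[2:]+v[:2]*t.mean(),np.degrees(np.arctan2(v[1],v[0])))
go([.5545,-.1723,.235],27.2)
print(r.finish_job())
E
```

```text
old board mid [0.53894547 0.24415633] -74.44027
t 12.45 pos [ 0.5537 -0.1723  0.2344] yawY 27.15 gap 0.0223 F [-0.2  1.  -0.5] -> shift [-0.04  0.07 -0.06] turn [ 0.    0.   -0.05]
the job is handed in; nothing more can be done
None
```

I pinched the large brass clip fully open, lifted it off the black menu and carried it to the white menu. I handed in with the gripper still squeezing, at about 12.5 s of the 40 s allowed.

**Last checks:**
- **Squeeze:** the finger gap is 22 mm, about the 23 mm given for fully squeezed.
- **Position:** the clip is within about 1 mm of the middle of the top edge and square to it within about 1°. The jaw tips are about 16 mm below the edge, one on each side.
- **Contact:** the wrist force was at noise level (about 1 N). The close-up shows even clearance on both sides of the board.
- **Old menu:** it still stands within 0.2 mm and 0.1° of where it started.
- **Everything else:** I did not re-measure the other items on the table. Nothing looked disturbed in the views I took.

**Disagreements:** the side camera's positions differed from the top and wrist cameras by about 4 mm, so I relied on the wrist camera. In the final pose the clip hides part of the board from the top and side cameras. Their board fits there were unreliable, so I did not use them.

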